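# Set a sighting pin and hold the mirror on it

### The job

Take the pin with the collar out of the wooden rack (leave the plain pin in place), slide it down into the metal tube of the holder until its collar rests on the tube's mouth, and let it go. Then grip the bar on top of the sprung mirror and turn it until the small bench camera, looking into the middle of the mirror, sees the pin's collar in the centre of its view. Finish while still holding the mirror still at that angle: it springs back if released.

Things in the scene. Friction and masses are not known exactly. Their poses are not given: they have to be found in the camera images.
- collar_pin: Loose steel pin, 114 mm long, 200 g: round shank 22 mm in diameter, 58 mm long, 6 mm chamfer at the foot; then a collar 32 mm in diameter, 16 mm high, with a dark line round it; on top a square grip head 20 x 20 mm, 40 mm high. It starts upright in either hole of the rack, the head's flats along the rack's sides. Origin at the centre of its foot, z up, x and y square to the flats.
- collar (a point): The marker: centre of the pin's collar, 66 mm above its foot and 8 mm above the collar's underside; 48 mm below the top of the pin.
- plain_pin: Loose plain steel pin without a collar, 22 mm in diameter, with the same square head, 114 mm long, standing in the rack's other hole, 70 mm from the collared one. Origin at the centre of its foot. It stays where it is.
- rack: Fixed wooden block 130 x 50 x 30 mm with two holes 26 mm wide and 18 mm deep at x = -35 and +35 mm in its own frame; a pin in it stands with its foot 12 mm above the work surface. Origin at the centre of its underside, x along its length.
- tube_mouth (a point): Centre of the mouth of the holder's upright metal tube, 70 mm above the work surface; bore 24 mm, outside 36 mm, 64 mm deep, on a fixed flange 64 x 64 x 6 mm. It stands on one side of the mirror. The collar does not enter it: home, the collar's underside rests on the mouth, the collar's centre 8 mm and the pin's top 56 mm above it.
- card_tube: Bystander: fixed upright brown card tube, 31 mm wide and 60 mm high, on the other side of the mirror from the holder. It is not the holder. Origin at the centre of its underside.
- lens (a point): Front of the bench camera's lens, 126 mm from the mirror's upright axis and 78 mm above the work surface; the same height as the mirror's centre and the seated collar. The black camera (top at 96 mm) is fixed to one aluminium base plate with the mirror and looks straight at the mirror's axis.
- mirror: Sprung mirror with frame and grip bar, turning about a fixed upright axis through the front of the glass; origin on it, 42 mm above the surface; -x points out of the front of the glass. At rest it faces the lens; turns 1.2 rad to either side; spring 0.08 N m per rad. Glass 56 mm wide, 60 high, frame 68 x 64. To show a thing to the camera it must face half-way between lens and thing.
- grip_bar (a point): Centre of the grip bar on the mirror's axis, 137 mm above the surface. Bar 44 mm long, 10 mm thick, 34 mm high (120 to 154 mm above the surface), turning with the mirror, its length square to the glass, so it points the way the mirror faces. Its -x axis points out of the front of the glass, y along the bar's thickness, z up.
- sight_line (a point): Not a visible thing: the camera's line of sight after reflection. Origin in the middle of the mirror, on its axis, 78 mm above the work surface; its +x axis points along the reflected line of sight, so it turns twice as far as the mirror; z up. The collar is in view when it lies on this x axis.
There are look-alikes about, which are no part of the job. Leave any orange look-alike of the part that bears tube_mouth alone.

How it is judged:
On the way, in this order (a step that is already met when the one before it is completed fails the run):
1. the collared pin is home in the holder's tube and let go (horizontal distance between collar and tube_mouth below 0.004 m and z of collar in the frame of tube_mouth below 0.011 m and angle between collar_pin's own z axis and vertical below 0.06 rad and contact force between the fingers and collar_pin below 0.1 N), for 0.2 s.
2. the mirror is held so that the camera sees the collar in it (y of collar in the frame of sight_line between -0.02 and 0.02 m and x of collar in the frame of sight_line above 0.05 m and contact force between the fingers and mirror above 0.5 N), for 0.3 s.
At the end, for the whole second after the job is handed in: The collared pin is upright in the tube, let go, its collar on the mouth (within 4 mm of the axis, collar centre under 11 mm above the mouth); the fingers hold the mirror still (over 0.5 N) and the camera's reflected line of sight passes within 20 mm of the collar's centre (all of step 1 and all of step 2 and angular speed of mirror below 0.05 rad/s); the arm keeps its last pose, push and grip.
It fails at once if the plain pin is moved by more than 40 mm (distance of plain_pin from where it was at the start of the episode above 0.04 m).
It also fails if it takes over 58 s, if anything falls off the work surface, if the arm or the gripper's body presses on something with over 40 N, if the wrist force passes 120 N, or if a joint passes its speed limit or range.

### The arm

A 6-joint arm with a two-finger parallel gripper is mounted at the origin on a cart in front of the work surface, level with it; the furniture and walls round the work are solid. World frame = base frame: x ahead of the robot, y to its left, z up, the work surface at z = 0. Lengths are in m, angles in rad, forces in N, time in s.
With the tool pointing down it reaches from about 0.275 to 0.85 m from the base axis. Payload 5.2 kg.
Tool frame: the origin (TCP) lies midway between the tips of the shut fingers; the grasp point (between the pads) lies 19 mm behind it; z points along the fingers, y is the line along which they close (so a half turn about z gives the same grasp; the last joint's range is limited). The gripper opens to 85 mm and grips with 20 to 120 N. Pads are 22 mm wide; open, the fingers measure 114 mm over their backs; the gripper's body (76 mm by 85 mm) begins 54 mm behind the grasp point. The pads swing forward as they close: fully open they stand 13 mm farther back than shut.
Start: joints at [-1.393, 0.259, 1.535, -0, 1.348, -0.203], TCP at [0.204, -0.511, 0.231] pointing down, gripper open.
Joint ranges: [-3.14, 3.14], [-0.91, 2.08], [0.19, 2.58], [-1.22, 4.36], [0.22, 2.71], [-3.12, 3.12]. Speed limits (rad/s): [2.57, 2.57, 3.14, 3.14, 3.14, 3.14].

### API

Orientations are given as a unit quaternion [x, y, z, w].
In Python, from bench import readout, read_camera, ctrl gives the robot as it stands.
- The arm moves only by the tool servo_tool, never from a script. Its argument "commands" is a list of rows, each a list of 7 numbers: the closure, from -1 (fully open) to 1 (shut), so that 0 is half open, then the shift along the tool's x, y, z in m, then the turn, a rotation vector about the tool's x, y, z in degrees. In form: [[jaw, dx, dy, dz, rx, ry, rz], ...]. A call has 1 to 12 rows; each row is the pose to reach, as a shift and turn from the pose commanded when the call began, along the tool's axes at that moment; what a row does not reach only later rows make up. A row lasts 1/12 s, in which the tool goes at most 41.7 mm and 7.16 degrees, less where a joint would pass 70% of its speed; a pose out of reach is approached as far as the arm can. A call with a gripper value outside its range is refused whole. The fingers move at their own pace and stop on an object; "newtons" is the grip in N (left out, the last holds). Time passes only in rows, so rows that repeat a pose let the fingers close. It gives the time, the measured TCP pose, the force and the opening at its end, in the units of the state.
- readout.observe(): the state, without advancing time (a new reading comes with each control period).
- read_camera(name): name is "scene" or "top" or "wrist"; returns a dict with "color" (480x640x3 uint8, blue, green, red), "vfov" (degrees; the focal length in pixels is half the picture's height over the tangent of half this angle, whatever the lens; pixels are square), "cx", "cy" (the principal point, pixels), "dist_coeffs" ([k1, k2, p1, p2, k3] as OpenCV has them; the pictures are not rectified), "R" (3x3) and "t" (3): a world point X has camera coordinates R X + t; the wrist camera has in their place "tool_from_camera" (4x4, takes a point from camera to tool coordinates, whose origin is the TCP and whose axes are the flange's). Camera axes: x right, y down, z forward; pixel columns grow to the right and rows downward; lengths in m; the calibration is good to about 2 mm. A picture is of the moment at which its call begins: read the wrist's pose just before it. There is no depth.
- ctrl.finish_job(): hands the job in, once; it reports no verdict.
The state is a dict: "time_s": time; "joint_positions": joint angles; "joint_vel": joint speeds; "tau": joint torques, N m; "ee_pos": TCP position; "eef_rot": TCP orientation; "ft_force": force on the tool from outside, world axes, zero at the start; "moment": the same for the moment, N m; "opening": opening from 0.0 (shut) to 1.0 (fully open).
Only numpy, scipy, OpenCV 4.12 (cv2) and the standard library are available. Lean on these libraries where they do the work, as an engineer would, in place of code of your own. Each camera call takes 0.05 s, during which the arm holds its last target. There are 200 camera calls.

## Working session

There is one attempt and no reset: what is moved stays moved. The work goes in short steps, Python scripts to look and compute and a tool call to move; the robot and the scene stay as the last step left them, time stands still between calls to the robot, and variables do not carry over. Pictures are saved under pics/ and viewed, on a budget of 10 in all, crops included, one or two more only if the job needs it, and the job is handed in when it is done.

Besides the shell and the picture viewer there is one more tool, called after ">>>" in YAML: its name, and indented under it one key for each argument. servo_tool: Moves the arm, as the interface text tells. Its arguments: {"type":"object","properties":{"commands":{"type":"array","items":{"type":"array","items":{"type":"number"}}},"newtons":{"type":"number"}},"required":["commands"]}

```bash
mkdir -p pics; ls; cat > h.py <<'E'
import numpy as np, cv2
from bench import readout, read_camera, ctrl
from scipy.spatial.transform import Rotation as Ro
def K(c):
    f=240/np.tan(np.radians(c['vfov'])/2); return np.array([[f,0,c['cx']],[0,f,c['cy']],[0,0,1.]])
def ext(c,s=None):
    if 'R' in c: return np.array(c['R']),np.array(c['t'])
    T=np.array(c['tool_from_camera']); Rt=Ro.from_quat(s['eef_rot']).as_matrix()
    Rw=Rt@T[:3,:3]; p=Rt@T[:3,3]+np.array(s['ee_pos']); return Rw.T,-Rw.T@p
def ray(c,px,s=None):
    R,t=ext(c,s); u=cv2.undistortPoints(np.array(px,float).reshape(-1,1,2),K(c),np.array(c['dist_coeffs'],float)).reshape(-1,2)
    d=np.c_[u,np.ones(len(u))]@R; return -R.T@t,d
def onz(c,px,z,s=None):
    o,d=ray(c,px,s); return o+d*((z-o[2])/d[:,2])[:,None]
def proj(c,X,s=None):
    R,t=ext(c,s); return cv2.projectPoints(np.array(X,float).reshape(-1,3),cv2.Rodrigues(R)[0],t,K(c),np.array(c['dist_coeffs'],float))[0].reshape(-1,2)
def snap(n):
    s=readout.observe(); c=read_camera(n); return c,s
E
python3 - <<'E'
from h import *
import pickle
d={n:snap(n) for n in('scene','top')}
pickle.dump(d,open('d0.pkl','wb'))
for n in d: cv2.imwrite(f'pics/{n}0.png',d[n][0]['color']); c,s=d[n]; R,t=ext(c); print(n,-R.T@t,R[2],c['vfov'],c['dist_coeffs'])
print(s)
E
```

```text
pics
scene [0.10032557 0.51959814 0.88939119] [ 0.37605039 -0.54066713 -0.75250592] 45.14698926335419 [0.0085872 0.        0.        0.        0.       ]
top [ 0.40824448 -0.06937691  1.04176735] [ 0.12335925  0.01907871 -0.99217866] 57.69390085214191 [-0.10473119  0.          0.          0.          0.        ]
{'time_s': 0.05, 'joint_positions': array([-1.39279492e+00,  2.59329093e-01,  1.53608462e+00, -3.79719789e-05,
        1.34797526e+00, -2.02818691e-01]), 'joint_vel': array([-1.55658603e-03,  7.54222607e-04, -1.02701581e-03, -6.19380465e-04,
        1.43029298e-05, -4.87605259e-05]), 'tau': array([ 1.96438566e-03, -4.47370791e+01, -2.91562986e+01, -3.41816794e-04,
        6.24745939e-03,  1.35090573e-06]), 'ee_pos': array([ 0.20433054, -0.5100737 ,  0.23048155]), 'eef_rot': array([ 9.81925518e-01,  1.89265609e-01, -7.36675337e-06, -8.98320780e-04]), 'ft_force': array([-0.33249848,  0.42180537, -0.13697997]), 'moment': array([ 0.01534929, -0.01323675,  0.01540472]), 'opening': 1.0021930476159728}
```

View pics/top0.png

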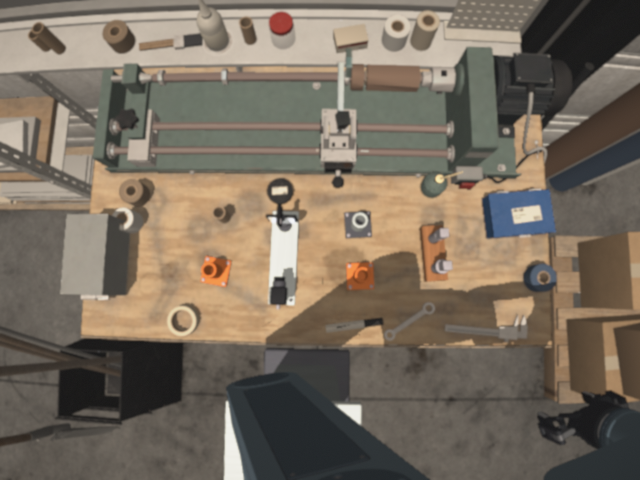

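View pics/scene0.png

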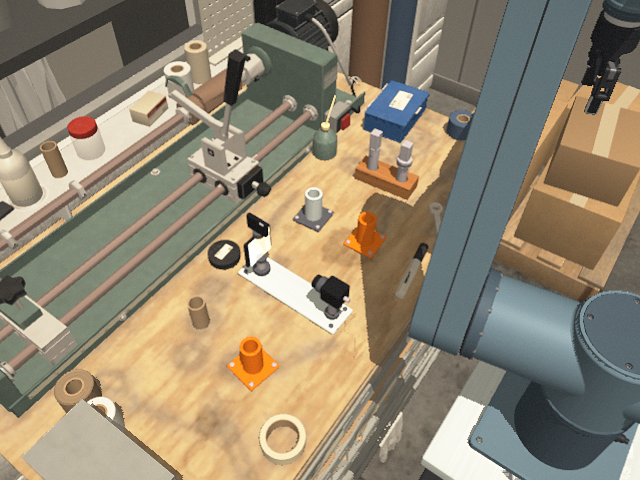

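Candidates: the holder is either the grey tube at top (360,222), scene (313,205), or one of the orange ones at top (361,275) and (212,270). Grey metal fits the description, and the orange ones are look-alikes. The collared pin looks like the one at top (443,266), scene (404,160), and the plain one at scene (375,150). I'll confirm this in one enlarged crop.

```bash
python3 - <<'E'
from h import *
import pickle
d=pickle.load(open('d0.pkl','rb'))
T=d['top'][0]['color'];S=d['scene'][0]['color']
z=lambda I,x,y,w,h,k:cv2.resize(I[y:y+h,x:x+w],None,fx=k,fy=k,interpolation=cv2.INTER_CUBIC)
a=z(T,330,200,130,75,3.0769);b=z(S,285,120,140,105,2.857);c=z(T,240,170,100,140,3.0)
e=z(S,200,180,160,150,2.5)
o=np.zeros((600,800,3),np.uint8)
for I,x,y in((a,0,0),(b,400,0),(c,0,235),(e,400,300)):
    h=min(I.shape[0],600-y);w=min(I.shape[1],800-x);o[y:y+h,x:x+w]=I[:h,:w]
cv2.imwrite('pics/crop1.png',o)
E
```

```text
(no output)
```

View pics/crop1.png

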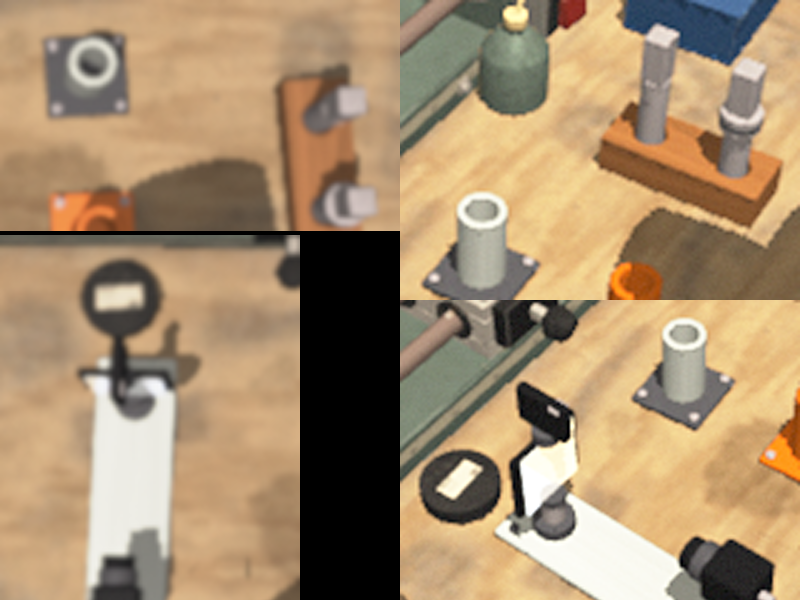

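The crop confirms it: the grey tube at top (360,220) is the holder. The collared pin is the one nearer the robot, head at top (447,265), scene (407,144). The plain one is at top (444,232). Next I'll measure.

```bash
python3 - <<'E'
from h import *
import pickle
d=pickle.load(open('d0.pkl','rb'))
T,S=d['top'][0],d['scene'][0]
def tri(a,b):
    o1,d1=ray(T,[a]);o2,d2=ray(S,[b]);d1=d1[0]/np.linalg.norm(d1[0]);d2=d2[0]/np.linalg.norm(d2[0])
    A=np.c_[d1,-d2];k=np.linalg.lstsq(A,o2-o1,rcond=None)[0];p,q=o1+k[0]*d1,o2+k[1]*d2
    return (p+q)/2,np.linalg.norm(p-q)
for n,a,b,z in(('collared',(447.3,265),(406.8,144.5),.126),('plain',(444.1,232.5),(376.7,133.3),.126),('mouth',(359.9,220.2),(314,193.2),.07),('bar',(279.7,215.7),(258.8,224),.137)):
    print(n,tri(a,b),onz(T,[a],z),onz(S,[b],z))
hsv=cv2.cvtColor(T['color'],cv2.COLOR_BGR2HSV)
m=np.zeros((480,640),np.uint8);sub=hsv[205:310,262:305];m[205:310,262:305]=((sub[...,1]<45)&(sub[...,2]>150))*255
cs=max(cv2.findContours(m,0,2)[0],key=cv2.contourArea);P=onz(T,cs.reshape(-1,2),.006)
print('plate',cv2.minAreaRect((P[:,:2]*1000).astype(np.float32)))
# rack top
m=((hsv[...,0]>3)&(hsv[...,0]<14)&(hsv[...,1]>130)).astype(np.uint8)*255;m[:, :415]=0;m[:,455:]=0;m[:215]=0;m[290:]=0
cs=max(cv2.findContours(m,0,2)[0],key=cv2.contourArea);P=onz(T,cs.reshape(-1,2),.03)
print('rack',cv2.minAreaRect((P[:,:2]*1000).astype(np.float32)))
# card tube
print('card',onz(T,[(222,211)],.06))
E
```

```text
collared (array([ 0.46938931, -0.33014994,  0.12067346]), np.float64(4.512510165817637e-05)) [[ 0.46901583 -0.32865243  0.126     ]] [[ 0.46685126 -0.32425021  0.126     ]]
plain (array([ 0.53861051, -0.32491942,  0.11975074]), np.float64(0.001104849298520691)) [[ 0.53821353 -0.32293392  0.126     ]] [[ 0.53456623 -0.31831614  0.126     ]]
mouth (array([ 0.57108287, -0.14775   ,  0.06813861]), np.float64(0.0006041885276922075)) [[ 0.57103925 -0.14745759  0.07      ]] [[ 0.56973521 -0.14635633  0.07      ]]
bar (array([0.56602951, 0.02661504, 0.13683448]), np.float64(0.0018239877944614422)) [[0.56680526 0.02706545 0.137     ]] [[0.56504146 0.02639512 0.137     ]]
plate ((484.2701110839844, 29.849775314331055), (206.14991760253906, 72.58405303955078), 1.7807203531265259)
rack ((504.02960205078125, -323.3968200683594), (127.69832611083984, 51.82304000854492), 3.7725071907043457)
card [[0.58947844 0.16945268 0.06      ]]
```

```bash
cat >> h.py <<'E'
def go(x,y,z,yaw):
    s=readout.observe();R=Ro.from_quat(s['eef_rot']);G=Ro.from_euler('z',yaw,degrees=True)*Ro.from_quat([1,0,0,0])
    print('t',s['time_s'],'yaw',np.degrees(np.arctan2(*R.as_matrix()[[1,0],0])),'d',np.round(R.inv().apply(np.array([x,y,z])-s['ee_pos']),4),'rot',np.round((R.inv()*G).as_rotvec(degrees=True),2))
E
python3 - <<'E'
from h import *
go(.43,-.328,.26,4.2)
c,s=snap('wrist');print(c['vfov'],np.round(c['tool_from_camera'],3))
E
```

```text
t 0.1 yaw 21.818903475288792 d [ 0.2772 -0.0852 -0.0292] rot [-0.1  -0.   17.62]
61.085162250082114 [[ 0.001 -0.956 -0.293  0.074]
 [ 1.     0.     0.002  0.   ]
 [-0.002 -0.293  0.956 -0.143]
 [ 0.     0.     0.     1.   ]]
```

>>> servo_tool:
  commands:
    - [-1,0.04,-0.012,-0.006,0,0,4]
    - [-1,0.08,-0.024,-0.012,0,0,8]
    - [-1,0.12,-0.036,-0.018,0,0,12]
    - [-1,0.16,-0.048,-0.024,0,0,16]
    - [-1,0.2,-0.06,-0.029,0,0,17.6]
    - [-1,0.24,-0.073,-0.029,0,0,17.6]
    - [-1,0.277,-0.085,-0.029,0,0,17.6]
    - [-1,0.277,-0.085,-0.029,0,0,17.6]
    - [-1,0.277,-0.085,-0.029,0,0,17.6]
    - [-1,0.277,-0.085,-0.029,0,0,17.6]

```text
time_s: 0.98
ee_pos: [0.4299, -0.3285, 0.26]
eef_rot: [0.999, 0.037, -0.0, -0.0]
ft_force: [-0.4, 0.2, 1.0]
opening: 0.996
```

```bash
python3 - <<'E'
from h import *
import pickle
c,s=snap('wrist');pickle.dump((c,s),open('w1.pkl','wb'));cv2.imwrite('pics/w1.png',c['color']);print(s['ee_pos'],s['joint_vel'].max())
print(proj(c,[[.469,-.3275,.126],[.538,-.322,.126]],s))
E
```

```text
[ 0.42986688 -0.32853439  0.2599707 ] 0.0007903948079781045
[[323.60421841 166.9274836 ]
 [323.29471967  58.31427867]]
```

View pics/w1.png

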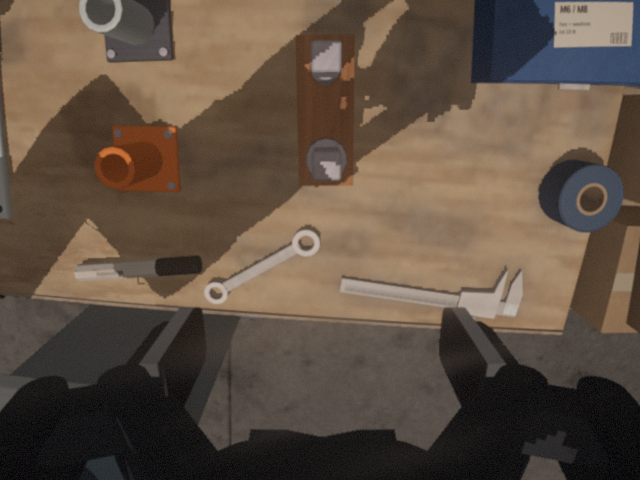

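The wrist picture shows the collared pin's head at about (327,165) with its collar around it, the plain pin at (325,56), and the holder's mouth at about (101,10).

```bash
python3 - <<'E'
from h import *
import pickle
c,s=pickle.load(open('w1.pkl','rb'))
print(onz(c,[(327,164.5),(325.5,56)],.126,s), onz(c,[(101,10)],.07,s),onz(c,[(327,160)],.086,s))
hsv=cv2.cvtColor(c['color'],cv2.COLOR_BGR2HSV)
b=hsv[30:192,285:365];m=((b[...,0]<13)&(b[...,1]>150)).astype(np.uint8)*255
m=cv2.morphologyEx(m,cv2.MORPH_CLOSE,np.ones((35,35)))
cs=max(cv2.findContours(m,0,2)[0],key=cv2.contourArea).reshape(-1,2)+[285,30];P=onz(c,cs,.03,s)
print(cs.min(0),cs.max(0),'rack',cv2.minAreaRect((P[:,:2]*1000).astype(np.float32)))
I=cv2.resize(c['color'][20:200,280:380],None,fx=3.3,fy=3.3,interpolation=cv2.INTER_CUBIC)
J=cv2.resize(c['color'][0:80,60:200],None,fx=3.3,fy=3.3,interpolation=cv2.INTER_CUBIC)
o=np.zeros((600,800,3),np.uint8);o[:594,:330]=I;o[:264,335:797]=J[:264,:462];cv2.imwrite('pics/c2.png',cv2.convertScaleAbs(o,alpha=1.6))
E
```

```text
[[ 0.47080678 -0.3296625   0.126     ]
 [ 0.53950225 -0.32328947  0.126     ]] [[ 0.57104261 -0.14887187  0.07      ]] [[ 0.46945674 -0.33029768  0.086     ]]
[285  30] [364 191] rack ((503.787353515625, -325.9283752441406), (138.58055114746094, 72.4515151977539), 4.2575297355651855)
```

View pics/c2.png

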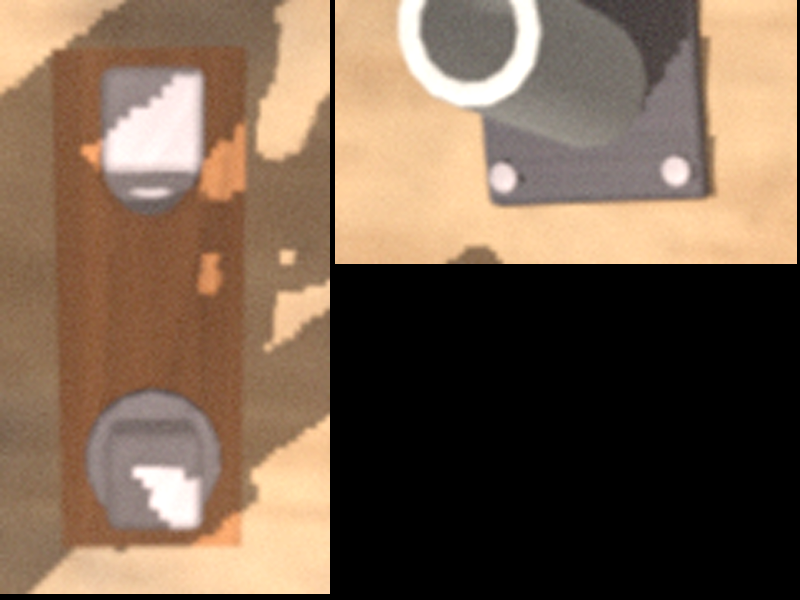

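```bash
python3 - <<'E'
from h import *
go(.470,-.3294,.093,4.5)
E
```

```text
t 1.0333 yaw 4.202583796528201 d [0.0406 0.0033 0.167 ] rot [-0.01  0.05 -0.3 ]
```

>>> servo_tool:
  commands:
    - [-1,0.04,0.0035,0.0,0,0,-0.3]
    - [-1,0.04,0.0035,0.03,0,0,-0.3]
    - [-1,0.04,0.0035,0.06,0,0,-0.3]
    - [-1,0.04,0.0035,0.09,0,0,-0.3]
    - [-1,0.04,0.0035,0.12,0,0,-0.3]
    - [-1,0.04,0.0035,0.145,0,0,-0.3]
    - [-1,0.04,0.0035,0.167,0,0,-0.3]
    - [-1,0.04,0.0035,0.167,0,0,-0.3]
    - [-1,0.04,0.0035,0.167,0,0,-0.3]

```text
time_s: 1.78
ee_pos: [0.4685, -0.33, 0.0924]
eef_rot: [0.999, 0.038, -0.001, -0.001]
ft_force: [0.4, -0.0, 0.5]
opening: 0.998
```

>>> servo_tool:
  commands:
    - [1,0,0,0,0,0,0]
    - [1,0,0,0,0,0,0]
    - [1,0,0,0,0,0,0]
    - [1,0,0,0,0,0,0]
    - [1,0,0,0,0,0,0]
    - [1,0,0,0,0,0,0]
    - [1,0,0,0,0,0,0]
    - [1,0,0,0,0,0,0]
    - [1,0,0,0,0,0,0]
    - [1,0,0,0,0,0,0]
  newtons: 50

```text
time_s: 2.62
ee_pos: [0.4705, -0.3293, 0.0942]
eef_rot: [0.999, 0.04, 0.0, 0.0]
ft_force: [-0.4, 1.4, 6.0]
opening: 0.223
```

>>> servo_tool:
  commands:
    - [1,0,0,-0.01,0,0,0]
    - [1,0,0,-0.03,0,0,0]
    - [1,0,0,-0.05,0,0,0]
    - [1,0,0,-0.075,0,0,0]
    - [1,0,0,-0.1,0,0,0]
    - [1,0,0,-0.12,0,0,0]
    - [1,0,0,-0.12,0,0,0]
    - [1,0,0,-0.12,0,0,0]

```text
time_s: 3.28
ee_pos: [0.4706, -0.3296, 0.2145]
eef_rot: [0.999, 0.039, 0.001, 0.001]
ft_force: [0.1, 0.1, -2.1]
opening: 0.225
```

```bash
python3 - <<'E'
from h import *
print(readout.observe()['ft_force'])
go(.571,-.1485,.214,4.5)
E
```

```text
[ 0.13950913  0.10003559 -2.10437731]
t 3.2833 yaw 4.5268515666303415 d [ 0.1144 -0.1726  0.0003] rot [ 0.12 -0.09  0.03]
```

>>> servo_tool:
  commands:
    - [1,0.0,-0.03,0,0,0,0]
    - [1,0.0,-0.06,0,0,0,0]
    - [1,0.02,-0.09,0,0,0,0]
    - [1,0.045,-0.12,0,0,0,0]
    - [1,0.075,-0.145,0,0,0,0]
    - [1,0.1,-0.163,0,0,0,0]
    - [1,0.1145,-0.1725,0,0,0,0]
    - [1,0.1145,-0.1725,0,0,0,0]
    - [1,0.1145,-0.1725,0,0,0,0]
    - [1,0.1145,-0.1725,0,0,0,0]

```text
time_s: 4.12
ee_pos: [0.5695, -0.1483, 0.2117]
eef_rot: [0.999, 0.04, -0.002, -0.0]
ft_force: [-0.0, -0.6, -1.2]
opening: 0.223
```

```bash
python3 - <<'E'
from h import *
import pickle
d={n:snap(n) for n in('wrist','top','scene')};pickle.dump(d,open('d2.pkl','wb'));c,s=d['wrist'];print(s['ee_pos'])
go(.571,-.1485,.214,4.5)
o=np.zeros((600,800,3),np.uint8)
o[:300,:400]=cv2.resize(c['color'],(400,300),interpolation=cv2.INTER_AREA)
f=np.array([.571,-.1485,.07])
for n,x,y,k in(('top',0,300,3),('scene',400,0,2.5),('wrist',400,300,2)):
    C,S=d[n];u,v=proj(C,f,S)[0].astype(int);w,h=int(200/k),int(150/k);u=np.clip(u,w,640-w);v=np.clip(v,h,480-h);print(n,u-w,v-h,k)
    o[y:y+300,x:x+400]=cv2.resize(C['color'][v-h:v+h,u-w:u+w],(400,300),interpolation=cv2.INTER_CUBIC)
cv2.imwrite('pics/c3.png',cv2.convertScaleAbs(o,alpha=1.3))
E
```

```text
[ 0.56951216 -0.14829952  0.21170388]
t 4.2667 yaw 4.431959958820085 d [ 0.0013 -0.0006 -0.0011] rot [-0.02  0.06 -0.07]
top 294 170 3
scene 234 132 2.5
wrist 221 142 2
```

View pics/c3.png

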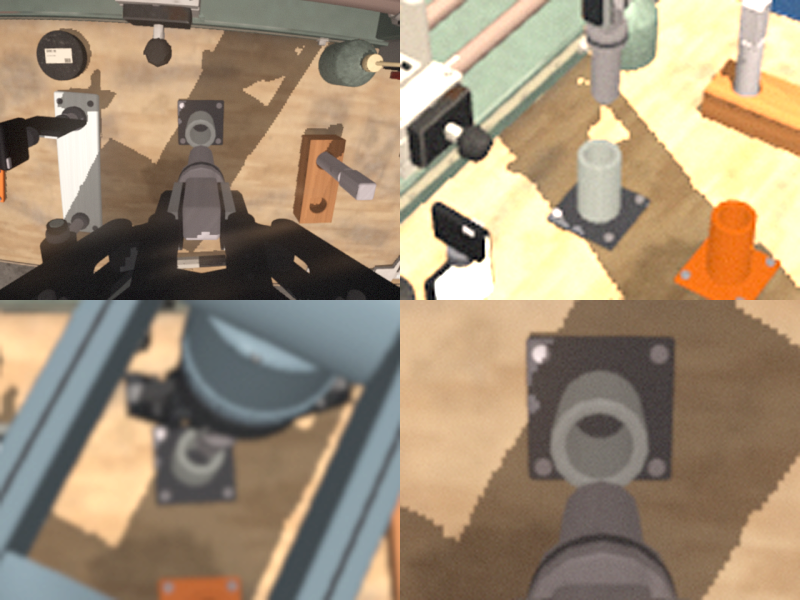

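Wrist view: mouth ring centre at about (321,215), shank foot centred at column 320 just below it. In the scene view the pin hangs above the tube. Now I'll check the alignment numerically.

```bash
python3 - <<'E'
from h import *
import pickle
d=pickle.load(open('d2.pkl','rb'));c,s=d['wrist']
g=cv2.GaussianBlur(cv2.cvtColor(c['color'],cv2.COLOR_BGR2GRAY),(3,3),0)
print(onz(c,[(321,215)],.07,s))
m=np.array([.571,-.1488,.07]);a=np.linspace(0,2*np.pi,60)
def ring(cen,r): return proj(c,cen+np.c_[r*np.cos(a),r*np.sin(a),0*a],s)
I=cv2.resize(c['color'][150:290,250:400],None,fx=4,fy=4,interpolation=cv2.INTER_CUBIC)
p=np.array([*s['ee_pos'][:2],.1295])
for cen,r,col in((m,.018,(0,255,0)),(m,.012,(0,255,0)),(p+[0,0,.006],.011,(0,0,255)),(p+[0,0,.058],.016,(255,0,0))):
    cv2.polylines(I,[((ring(cen,r)-[250,150]+.5)*4).astype(np.int32)],True,col,1)
cv2.imwrite('pics/c4.png',cv2.convertScaleAbs(I,alpha=1.5))
E
```

```text
[[ 0.57285043 -0.14803766  0.07      ]]
```

View pics/c4.png

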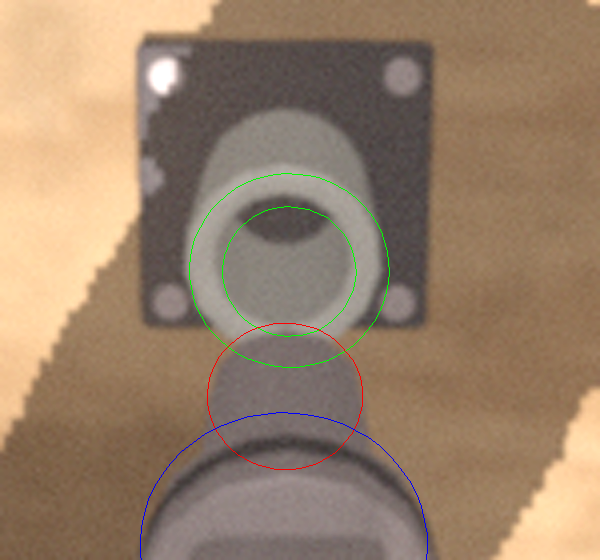

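Measured in the same view, the mouth needs about 3–4 mm more in x. I'll shift and descend to just above the mouth, then look again.

>>> servo_tool:
  commands:
    - [1,0.002,-0.0003,0,0,0,0]
    - [1,0.002,-0.0003,0.02,0,0,0]
    - [1,0.002,-0.0003,0.04,0,0,0]
    - [1,0.002,-0.0003,0.052,0,0,0]
    - [1,0.002,-0.0003,0.052,0,0,0]
    - [1,0.002,-0.0003,0.052,0,0,0]
    - [1,0.002,-0.0003,0.052,0,0,0]
    - [1,0.002,-0.0003,0.052,0,0,0]

```text
time_s: 4.93
ee_pos: [0.5734, -0.1484, 0.1627]
eef_rot: [0.999, 0.039, 0.001, 0.001]
ft_force: [-0.4, -1.4, -2.4]
opening: 0.225
```

```bash
python3 - <<'E'
from h import *
import pickle
d={n:snap(n) for n in('wrist','top','scene')};pickle.dump(d,open('d3.pkl','wb'));c,s=d['wrist'];print(s['ee_pos'],s['eef_rot'],s['ft_force'])
m=np.array([.572,-.1483,.07]);a=np.linspace(0,2*np.pi,60)
z=s['ee_pos'][2]-.0942+.012;print('foot',z)
p=np.array([*s['ee_pos'][:2],z])
o=np.zeros((480,800,3),np.uint8)
for n,k,w,x0 in(('wrist',4,100,0),('scene',5,80,400)):
    C,S=d[n];u,v=proj(C,m,S)[0].astype(int);h=int(480/k);u0,v0=u-w//2,min(max(v-h//2,0),480-h)
    I=cv2.resize(C['color'][v0:v0+h,u0:u0+w],None,fx=k,fy=k,interpolation=cv2.INTER_CUBIC)
    for cen,r,col in((m,.018,(0,255,0)),(p+[0,0,.006],.011,(0,0,255)),(p+[0,0,.058],.016,(255,0,0))):
        q=proj(C,cen+np.c_[r*np.cos(a),r*np.sin(a),0*a],S);cv2.polylines(I,[((q-[u0,v0]+.5)*k).astype(np.int32)],True,col,1)
    o[:I.shape[0],x0:x0+I.shape[1]]=I
cv2.imwrite('pics/c5.png',cv2.convertScaleAbs(o,alpha=1.5))
E
```

```text
[ 0.57344207 -0.1484459   0.16273339] [9.99229023e-01 3.92396292e-02 1.12603858e-03 5.86215246e-04] [-0.40153209 -1.38828536 -2.38599974]
foot 0.08053338888840121
```

View pics/c5.png

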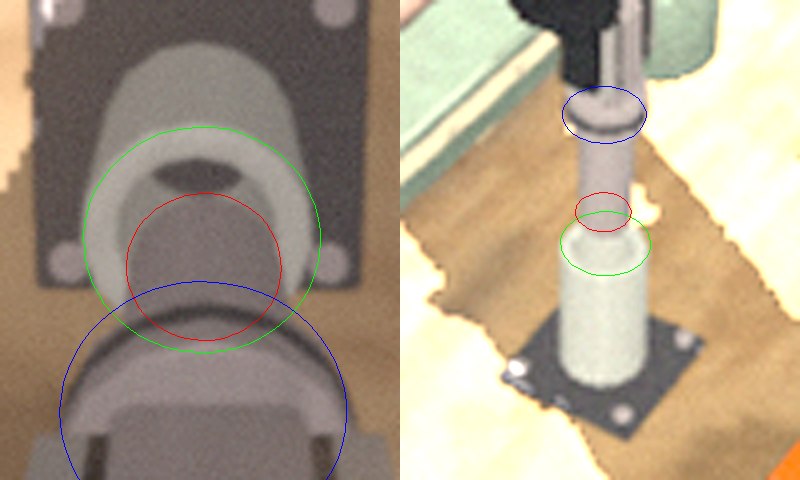

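Foot and mouth agree within 1 mm in both the wrist and scene views (shank columns 127–278 against ring 82–312). I'll insert with a small correction.

>>> servo_tool:
  commands:
    - [1,-0.0005,-0.0005,0.003,0,0,0]
    - [1,-0.0005,-0.0005,0.009,0,0,0]
    - [1,-0.0005,-0.0005,0.015,0,0,0]
    - [1,-0.0005,-0.0005,0.021,0,0,0]
    - [1,-0.0005,-0.0005,0.027,0,0,0]
    - [1,-0.0005,-0.0005,0.027,0,0,0]

```text
time_s: 5.58
ee_pos: [0.5721, -0.1472, 0.1327]
eef_rot: [0.999, 0.039, -0.0, -0.0]
ft_force: [3.0, -0.5, -2.6]
opening: 0.229
```

>>> servo_tool:
  commands:
    - [1,0,0,0.008,0,0,0]
    - [1,0,0,0.016,0,0,0]
    - [1,0,0,0.024,0,0,0]
    - [1,0,0,0.03,0,0,0]
    - [1,0,0,0.034,0,0,0]
    - [1,0,0,0.038,0,0,0]
    - [1,0,0,0.038,0,0,0]
    - [1,0,0,0.038,0,0,0]

```text
time_s: 6.25
ee_pos: [0.5722, -0.1473, 0.0959]
eef_rot: [0.999, 0.039, -0.0, -0.0]
ft_force: [2.2, -0.6, -3.8]
opening: 0.226
```

>>> servo_tool:
  commands:
    - [1,0,0,0.001,0,0,0]
    - [1,0,0,0.002,0,0,0]
    - [1,0,0,0.003,0,0,0]
    - [1,0,0,0.003,0,0,0]
    - [1,0,0,0.003,0,0,0]

```text
time_s: 6.67
ee_pos: [0.5724, -0.1474, 0.0943]
eef_rot: [0.999, 0.039, 0.0, 0.0]
ft_force: [0.7, 1.7, 5.4]
opening: 0.228
```

>>> servo_tool:
  commands:
    - [-1,0,0,0,0,0,0]
    - [-1,0,0,0,0,0,0]
    - [-1,0,0,0,0,0,0]
    - [-1,0,0,0,0,0,0]
    - [-1,0,0,0,0,0,0]
    - [-1,0,0,0,0,0,0]
    - [-1,0,0,0,0,0,0]
    - [-1,0,0,0,0,0,0]

```text
time_s: 7.33
ee_pos: [0.5721, -0.1474, 0.0932]
eef_rot: [0.999, 0.039, -0.0, -0.0]
ft_force: [-0.2, -0.0, 0.5]
opening: 1.003
```

>>> servo_tool:
  commands:
    - [-1,0,0,-0.03,0,0,0]
    - [-1,0,0,-0.06,0,0,0]
    - [-1,0,0,-0.1,0,0,0]
    - [-1,0,0,-0.14,0,0,0]
    - [-1,-0.02,-0.03,-0.17,0,0,0]
    - [-1,-0.04,-0.06,-0.19,0,0,0]
    - [-1,-0.06,-0.09,-0.19,0,0,0]
    - [-1,-0.08,-0.12,-0.19,0,0,0]
    - [-1,-0.09,-0.12,-0.19,0,0,0]
    - [-1,-0.09,-0.12,-0.19,0,0,0]
    - [-1,-0.09,-0.12,-0.19,0,0,0]

```text
time_s: 8.25
ee_pos: [0.4732, -0.0351, 0.2837]
eef_rot: [0.999, 0.04, 0.001, 0.0]
ft_force: [0.4, 0.0, -0.3]
opening: 1.002
```

```bash
python3 - <<'E'
from h import *
import pickle
d={n:snap(n) for n in('wrist','top','scene')};pickle.dump(d,open('d4.pkl','wb'));c,s=d['wrist'];print(s['ee_pos'],s['opening'])
print(proj(c,[[.572,-.148,.126],[.572,-.148,.078],[.566,.0268,.154],[.566,.0268,.006]],s), proj(d['scene'][0],[.572,-.148,.126]))
o=np.zeros((480,800,3),np.uint8);o[:,:640]=c['color']
C=d['scene'][0];u,v=proj(C,[.572,-.148,.09])[0].astype(int)
o[:320,640:]=cv2.resize(C['color'][v-40:v+40,u-20:u+20],(160,320),interpolation=cv2.INTER_CUBIC)
cv2.imwrite('pics/c6.png',cv2.convertScaleAbs(o,alpha=1.3))
E
```

```text
[ 0.47315382 -0.03510669  0.2837485 ] 1.002367724291513
[[489.09951917  93.66595628]
 [466.27672563  96.21547987]
 [234.88527329  76.60408248]
 [265.47036766  89.82021889]] [[313.78461342 171.68880145]]
```

View pics/c6.png

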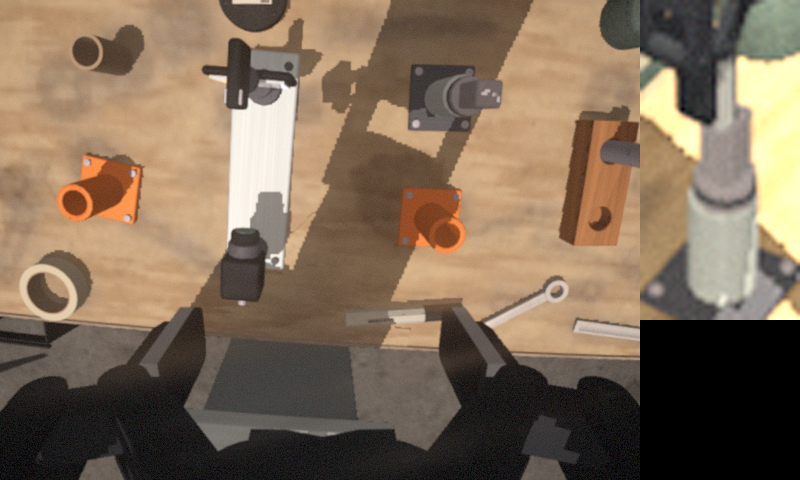

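The pin stands upright in the tube with its collar on the mouth (wrist 468,96; scene inset). The bar is at about (237,73), the bench camera at (243,270), and the card tube at (88,52). Next I'll measure the mirror's axis and the bench direction.

```bash
python3 - <<'E'
from h import *
import pickle
d=pickle.load(open('d4.pkl','rb'));c,s=d['wrist'];I=c['color'].astype(int);hsv=cv2.cvtColor(c['color'],cv2.COLOR_BGR2HSV)
L,Rr=[],[]
for v in range(125,185,5):
    r=np.where((hsv[v,200:320,1]<40)&(hsv[v,200:320,2]>130))[0]+200; L.append((r.min(),v));Rr.append((r.max()+1,v))
for n,e in(('L',L),('R',Rr)):
    P=onz(c,e,.006,s);l=cv2.fitLine(P[:,:2].astype(np.float32),cv2.DIST_HUBER,0,.01,.01).ravel();l=l*np.sign(l[0]) if 0 else l
    print(n,'angle',np.degrees(np.arctan2(l[1],l[0])),'y at x=.565',l[3]+(.565-l[2])*l[1]/l[0])
g=hsv[...,2]
for v in(45,55,65,85,95,103): print(v,g[v,218:262:1].tolist())
print('bar col',[ (v,int(g[v,232])) for v in range(30,116,3)])
# scene: bar after
print(onz(c,[(247,232)],.078,s),onz(c,[(243,265)],.096,s))
E
```

```text
L angle -0.96093917 y at x=.565 0.059123363
R angle -0.78913075 y at x=.565 -0.00381921
45 [139, 139, 139, 139, 141, 143, 141, 144, 146, 135, 85, 46, 42, 48, 50, 51, 47, 47, 50, 50, 52, 44, 43, 38, 42, 38, 38, 40, 43, 70, 107, 135, 150, 153, 152, 153, 151, 138, 132, 109, 97, 108, 130, 136]
55 [145, 146, 144, 144, 143, 144, 145, 143, 138, 118, 69, 46, 48, 50, 51, 45, 53, 54, 51, 49, 47, 44, 46, 40, 44, 44, 44, 42, 37, 40, 38, 36, 59, 103, 112, 111, 109, 109, 111, 107, 110, 108, 109, 110]
65 [129, 133, 139, 138, 137, 139, 142, 139, 126, 88, 54, 46, 50, 53, 52, 52, 50, 55, 54, 46, 49, 49, 39, 47, 41, 44, 43, 44, 42, 39, 39, 50, 77, 102, 110, 111, 110, 109, 112, 111, 108, 110, 112, 106]
85 [158, 156, 155, 154, 153, 155, 158, 151, 109, 64, 50, 55, 56, 57, 62, 52, 55, 55, 54, 52, 54, 48, 52, 47, 45, 41, 49, 48, 48, 47, 47, 53, 60, 58, 61, 61, 60, 54, 56, 78, 122, 145, 149, 145]
95 [145, 142, 142, 141, 140, 137, 154, 159, 116, 68, 59, 55, 59, 55, 58, 59, 57, 57, 58, 58, 87, 136, 160, 138, 93, 61, 51, 50, 49, 54, 67, 80, 92, 93, 93, 89, 90, 93, 89, 89, 91, 93, 89, 90]
103 [142, 141, 139, 139, 140, 141, 140, 128, 84, 54, 57, 59, 61, 63, 56, 58, 62, 59, 60, 68, 109, 149, 153, 126, 77, 55, 48, 51, 51, 100, 166, 190, 193, 192, 187, 183, 175, 161, 144, 123, 108, 98, 96, 94]
bar col [(30, 149), (33, 149), (36, 147), (39, 51), (42, 50), (45, 50), (48, 44), (51, 49), (54, 49), (57, 50), (60, 48), (63, 50), (66, 53), (69, 53), (72, 55), (75, 51), (78, 52), (81, 56), (84, 55), (87, 59), (90, 54), (93, 55), (96, 58), (99, 59), (102, 60), (105, 62), (108, 83), (111, 169), (114, 170)]
[[0.44065418 0.02838389 0.078     ]] [[0.41594297 0.02812005 0.096     ]]
```

```bash
python3 - <<'E'
from h import *
import pickle
d=pickle.load(open('d4.pkl','rb'));c,s=d['wrist']
P=onz(c,[(228.2,45),(227.7,55),(227.3,65),(226.5,85),(226.3,95),(226,103)],.154,s);l=np.polyfit(P[:,0],P[:,1],1);print('edge ang',np.degrees(np.arctan(l[0])),'axis y',P[:,1].mean()-.005)
E_=onz(c,[(234,37.5),(234,108.5)],.154,s);print(E_,E_.mean(0))
M=np.array([.566,.027]);
for M in(np.array([.566,.027]),np.array([.568,.025])):
    v=np.array([.572,-.148])-M;a=np.degrees(np.arctan2(v[1],v[0]))%360;print(a,'lens 179.1','turn',(a-179.1)/2)
go(.566,.027,.2837,-.9)
print(s['joint_positions'])
E
```

```text
edge ang -0.5975515273690049 axis y 0.02688407540648202
[[0.58937301 0.02816826 0.154     ]
 [0.54628309 0.02676553 0.154     ]] [0.56782805 0.0274669  0.154     ]
271.96365753405195 lens 179.1 turn 46.431828767025976
271.3245219122912 lens 179.1 turn 46.11226095614559
t 8.4 yaw 4.452067542525946 d [ 0.0967 -0.0555 -0.0007] rot [0.01 0.01 5.35]
[-3.09499086e-01  8.73709015e-02  1.61634663e+00 -3.55313934e-04
  1.43626890e+00  1.18214474e+00]
```

>>> servo_tool:
  commands:
    - [-1,0.025,-0.015,0,0,0,2]
    - [-1,0.055,-0.035,0,0,0,5.3]
    - [-1,0.0975,-0.0555,0,0,0,5.3]
    - [-1,0.0975,-0.0555,0.03,0,0,5.3]
    - [-1,0.0975,-0.0555,0.06,0,0,5.3]
    - [-1,0.0975,-0.0555,0.09,0,0,5.3]
    - [-1,0.0975,-0.0555,0.115,0,0,5.3]
    - [-1,0.0975,-0.0555,0.115,0,0,5.3]
    - [-1,0.0975,-0.0555,0.115,0,0,5.3]

```text
time_s: 9.15
ee_pos: [0.5655, 0.0276, 0.1666]
eef_rot: [1.0, -0.007, -0.002, -0.0]
ft_force: [0.2, 0.1, -0.0]
opening: 1.003
```

```bash
python3 - <<'E'
from h import *
go(.567,.0272,.122,-.8)
E
```

```text
t 9.15 yaw -0.8402203617029175 d [0.0017 0.0004 0.0446] rot [-0.03  0.24 -0.04]
```

>>> servo_tool:
  commands:
    - [-1,0,0,0.02,0,0,0]
    - [-1,0,0,0.04,0,0,0]
    - [-1,0,0,0.046,0,0,0]
    - [-1,0,0,0.046,0,0,0]
    - [-1,0,0,0.046,0,0,0]

```text
time_s: 9.57
ee_pos: [0.5669, 0.0278, 0.1238]
eef_rot: [1.0, -0.007, 0.001, 0.0]
ft_force: [-0.5, 0.8, -1.1]
opening: 1.0
```

>>> servo_tool:
  commands:
    - [1,0,0,0,0,0,0]
    - [1,0,0,0,0,0,0]
    - [1,0,0,0,0,0,0]
    - [1,0,0,0,0,0,0]
    - [1,0,0,0,0,0,0]
    - [1,0,0,0,0,0,0]
    - [1,0,0,0,0,0,0]
    - [1,0,0,0,0,0,0]
    - [1,0,0,0,0,0,0]
    - [1,0,0,0,0,0,0]
  newtons: 40

```text
time_s: 10.4
ee_pos: [0.5658, 0.0289, 0.1226]
eef_rot: [1.0, -0.007, 0.0, -0.001]
ft_force: [-0.1, 4.4, 3.7]
opening: 0.111
```

>>> servo_tool:
  commands:
    - [1,0,-0.001,0,0,0,0]
    - [1,0,-0.001,0,0,0,-4]
    - [1,0,-0.001,0,0,0,-8]
    - [1,0,-0.001,0,0,0,-12]
    - [1,0,-0.001,0,0,0,-16]
    - [1,0,-0.001,0,0,0,-20]
    - [1,0,-0.001,0,0,0,-24]
    - [1,0,-0.001,0,0,0,-28]
    - [1,0,-0.001,0,0,0,-32]
    - [1,0,-0.001,0,0,0,-36]
    - [1,0,-0.001,0,0,0,-36]
    - [1,0,-0.001,0,0,0,-36]

```text
time_s: 11.4
ee_pos: [0.5663, 0.0276, 0.1226]
eef_rot: [0.953, 0.301, 0.0, 0.001]
ft_force: [0.3, -6.6, 3.1]
opening: 0.112
```

```bash
python3 - <<'E'
from h import *
s=readout.observe();print(s['ft_force'],s['moment']);go(s['ee_pos'][0],s['ee_pos'][1],s['ee_pos'][2],45.4)
E
```

```text
[ 0.26700357 -6.64846142  3.13636742] [-8.05848553e-01  2.79716857e-04 -3.77786691e-02]
t 11.4 yaw 35.08790005811169 d [0. 0. 0.] rot [  0.14   0.04 -10.31]
```

>>> servo_tool:
  commands:
    - [1,0,0,0,0,0,-3.5]
    - [1,0,0,0,0,0,-7]
    - [1,0,0,0,0,0,-10.3]
    - [1,0,0,0,0,0,-10.3]
    - [1,0,0,0,0,0,-10.3]
    - [1,0,0,0,0,0,-10.3]
    - [1,0,0,0,0,0,-10.3]
    - [1,0,0,0,0,0,-10.3]

```text
time_s: 12.07
ee_pos: [0.5666, 0.0273, 0.1226]
eef_rot: [0.923, 0.386, 0.0, 0.002]
ft_force: [-0.3, -5.8, 2.9]
opening: 0.11
```

```bash
python3 - <<'E'
from h import *
import pickle
d={n:snap(n) for n in('wrist','top','scene')};pickle.dump(d,open('d5.pkl','wb'));c,s=d['wrist'];print(s['ee_pos'],s['ft_force'],s['moment']);go(.566,.0276,.1226,45.4)
o=np.zeros((600,800,3),np.uint8);o[:300,:400]=cv2.resize(c['color'],(400,300),interpolation=cv2.INTER_AREA)
for n,x,y,k,X in(('scene',400,0,2.5,[.567,.027,.1]),('scene',0,300,4,[.572,-.148,.08]),('scene',400,300,5,[.567,.027,.1])):
    C=d[n][0];u,v=proj(C,X)[0].astype(int);w,h=int(200/k),int(150/k);print(u-w,v-h)
    o[y:y+300,x:x+400]=cv2.resize(C['color'][v-h:v+h,u-w:u+w],(400,300),interpolation=cv2.INTER_CUBIC)
cv2.imwrite('pics/c7.png',cv2.convertScaleAbs(o,alpha=1.4))
# predicted mirror-frame corners in scene for yaw candidates
C=d['scene'][0]
for yaw in(40,45.4,51):
    a=np.radians(yaw+90);e=np.array([np.cos(a),np.sin(a),0]);M=np.array([.567,.0273,0]);P=[M+sg*.034*e+[0,0,z] for sg in(-1,1) for z in(.046,.11)]
    print(yaw,np.round(proj(C,P),1).tolist())
E
```

```text
[0.56657481 0.02733909 0.1226067 ] [-0.34663791 -5.79316207  2.93319288] [-0.92121564 -0.07638878 -0.05576035]
t 12.2167 yaw 45.36861644303712 d [-0.0002 -0.0006  0.    ] rot [ 0.17  0.05 -0.03]
179 177
263 151
219 207
40 [[260.5, 242.4], [258.3, 219.8], [261.1, 270.9], [258.8, 248.7]]
45.4 [[258.8, 242.6], [256.6, 220.0], [262.8, 270.7], [260.7, 248.5]]
51 [[257.1, 242.8], [254.8, 220.2], [264.6, 270.4], [262.6, 248.2]]
```

View pics/c7.png

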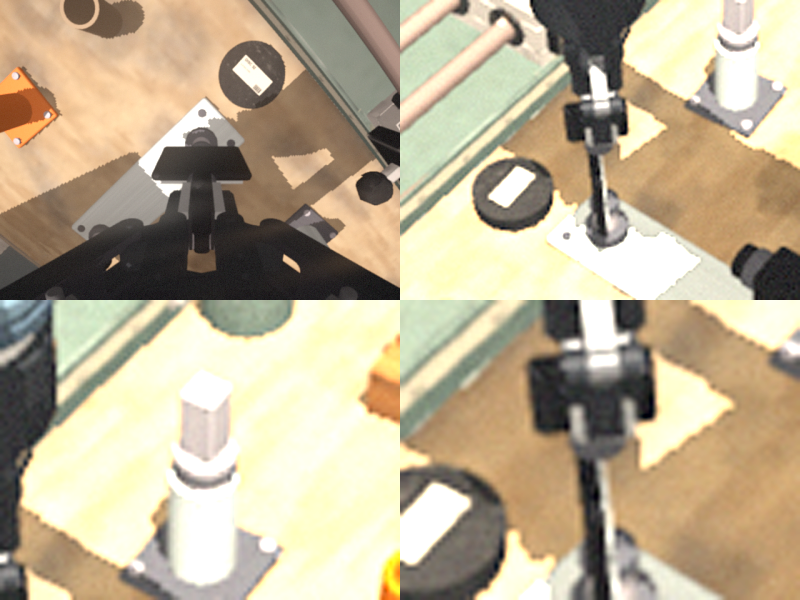

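The last picture shows the pin still seated. The mirror frame is level and symmetric in the wrist view, with its lower edge running from (152,180) to (250,181), so the bar sits square to the tool at yaw 45.4° (the target). Grip and forces are steady, so I'm handing in.

```bash
python3 -c "
from h import *
s=readout.observe();print(s['opening'],s['joint_vel'].round(4),ctrl.finish_job())"
```

```text
the job is handed in; nothing more can be done
0.11201290271702281 [-0.0014 -0.0005 -0.0003  0.0003 -0.0006 -0.0001] None
```

I seated the collared pin in the grey metal holder, let it go, and turned the mirror about 46° so its reflected line points at the collar. I handed in at about 12 s of the 58 s allowed, while still gripping the mirror. No verdict was reported.

**Pin:** the collar met the tube's mouth at the same tool height as in the rack, as the given sizes predict. It stood upright in the wrist and scene pictures. The plain pin and the orange look-alikes were not touched.

**Mirror:** the tool's yaw was 45.37° against a target of 45.4°. The bar was gripped (opening 0.11, about 9.4 mm on a 10 mm bar), the arm was still, and the mirror frame looked level in the wrist picture to within about 1°. My estimate of the tolerance is about 3.3°.

**Disagreements and gaps:**
- The wrist and top cameras differed by 1–2 mm on the tube's mouth and the pin. A relative check just above the mouth settled it before insertion.
- A steady sideways force of about 6 N remained at the bar, from a slightly off-centre grip.
- I worked out the mirror's sight line from the measured points. I could not check it through the bench camera itself.

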